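# Open the tank of the display bubble machine

## Task

Open the tank of the display bubble machine for refilling: fold up the tab on its filler cap, press the cap down until it comes up against the stop of its springy seal and unscrew it anticlockwise, without bearing hard on the seal or forcing the cap while it is still locked, then lift it off. Set it down gently, upright on its foot, inside the shallow grey tray, and leave the other goods on the counter where they are.

Things in the scene. Friction and masses are not known exactly. Their poses are not given: they have to be found in the camera images.
- machine: The bubble machine, screwed to the counter: a box 200 (x) x 220 (y) x 150 mm high, blue below, with a white tank deck; the round window with the bubble wheel is on its +x side. Origin: centre of its underside, z up. The filler port is at (-10, 30) mm of its x, y.
- port (a point): Centre of the filler port, at the top of the round white boss (108 mm across, 6 mm above the deck, 156 mm above the counter). Axes as the machine's. Turning or pulling the cap hard while it is locked in here (over 35 N between cap and machine) counts as forcing.
- seal: Black rubber ring (61 mm across) on the port, under the cap's disc. Springs with 1.2 N/mm up to a firm stop. Pressing the cap down 2 to 7 mm (differs from tank to tank, not visible) frees it: a push of 8.5 to 9 N always does, and 0.5 mm further the firm stop begins. Hold it there with 9 to 14 N while you start to turn; over 20 N between cap and seal crushes it. Origin on the port's axis.
- cap: Grey filler cap, 90 g, loose but locked in the port at the start: disc 64 mm across, 7 mm thick (28.5 to 35.5 mm above the origin), on a foot 34 mm across with two small lugs. Origin: centre of the foot's underside, 20 mm below the port when locked (a little lower if the seal sits low). z up, x towards the end of the folded tab and along the machine's x when locked.
- cap_foot (a point): The cap's origin, centre of its foot's underside. The cap turns anticlockwise seen from above, once the tab is up and it is pressed down (see seal); past 0.5 rad it cannot lock again and the push may be eased; between 1.25 and 2.25 rad it lifts straight out. Turning takes under 0.3 N m.
- tab (a joint): Angle of the grey fold-up tab on the cap: 0 folded flat (starts at 0 to 0.06), 1.57 upright, 1.7 at its stop; stiff hinge (0.02 N m), stays where left. The hinge runs along the cap's y through its axis, 40.5 mm above the foot. Plate 24 mm wide, 9 mm thick, reaching 46 mm from the hinge. Folded, its forked end straddles a white rib on the boss, so that the cap cannot turn.
- tab_end (a point): Middle of the tab's free end. Folded, it is 14 mm out beyond the disc with the plate's underside 16 mm above the boss, free on both sides. Upright, the tab stands over the cap's middle to 86 mm above the foot, broad faces towards the cap's x and -x: the handle for pressing, turning and lifting; it stands a pinch of 70 N.
- tray: Shallow grey plastic tray, fixed to the counter, 150 x 150 x 16 mm, walls and floor 4 mm. Origin: centre of its underside.
- tray_in (a point): Centre of the tray's inner floor, 4 mm above the counter.
- truck: Yellow toy truck, 130 x 64 x 72 mm, on the counter beyond the machine and the tray. Origin: centre of its underside. Leave it alone.
- refill: Clear bottle with a green label and a white cap, 68 mm across, 190 mm tall, on the robot's right. Origin: centre of its underside. Leave it alone.
- carton: Red toy carton, 100 x 70 x 85 mm, on the robot's left. Origin: centre of its underside. Leave it alone.
There are look-alikes about, which are no part of the job. What is shaped like the cap but blue, green or purple is not meant.

How it is judged (in metres and radians):
On the way, in this order (a step that is already met when the one before it is completed fails the run):
1. the tab stands up while the cap is still locked on the port (value of joint tab above 1.2 rad and angle between the x axis of cap and the x axis of machine, either way round below 0.2 rad and z of cap_foot in the frame of port below -0.015 m), for 0.2 s.
2. the cap is unscrewed and clear of the port (z of cap_foot in the frame of port above 0.01 m), for 0.1 s.
At the end, for the whole second after the job is handed in: The cap stands upright (within 0.15 rad) and at rest on its foot on the tray's inner floor (foot within 50 mm of the tray's centre along each of its sides and less than 4 mm above the floor) (x of cap_foot in the frame of tray_in between -0.05 and 0.05 m and y of cap_foot in the frame of tray_in between -0.05 and 0.05 m and z of cap_foot in the frame of tray_in below 0.004 m and angle between cap's own z axis and vertical below 0.15 rad and linear speed of cap below 0.02 m/s); the robot touches nothing.
It fails at once if the rubber seal is crushed: more than 20 N between cap and seal (contact force between cap and seal above 20 N).
It fails at once if the cap is banged into the tray: more than 40 N between cap and tray (contact force between cap and tray above 40 N).
It fails at once if the cap is dropped: it falls faster than 0.45 m/s with no finger on it (linear speed of cap above 0.45 m/s and contact force between the fingers and cap below 0.1 N).
It fails at once if the cap is wrenched by force against its locked track: more than 35 N between cap and machine (contact force between cap and machine above 35 N).
It fails at once if the toy truck, the refill bottle or the carton is moved more than 3 cm (distance of any of truck, refill, carton from where it was at the start of the episode above 0.03 m).
It also fails if it takes over 72 s, if anything falls off the work surface, if the arm or the gripper's body presses on something with over 40 N, if the wrist force passes 120 N, or if a joint passes its speed limit or range.

## Robot

A 6-joint arm with a two-finger parallel gripper is mounted at the origin on the work surface. World frame = base frame: x ahead of the robot, y to its left, z up, the work surface at z = 0. Lengths are in m, angles in degrees, forces in N, time in s.
With the tool pointing down it reaches from about 0.35 to 0.875 m from the base axis. Payload 4.2 kg.
Tool frame: the origin (TCP) lies midway between the tips of the shut fingers; the grasp point (between the pads) lies 19 mm behind it; z points along the fingers, y is the line along which they close (so a half turn about z gives the same grasp; the last joint's range is limited). The gripper opens to 87 mm and grips with 3 to 60 N. Pads are 19 mm wide; open, the fingers measure 117 mm over their backs; the gripper's body (75 mm by 190 mm) begins 51 mm behind the grasp point.
Start: joints at [-54.339, 22.042, 0.453, 0, -68.411, -14.817], TCP at [0.222, -0.584, 0.223] pointing down, gripper open.
Joint ranges: [-179.83, 179.83], [-69.29, 118.12], [-61.27, 80.66], [-181.25, 117.63], [-171.15, -9.14], [-177.46, 177.46]. Speed limits (degrees/s): [159.86, 159.86, 180, 180, 180, 180].

## Interface

Orientations are given as a 3x3 rotation matrix whose columns are the frame's x, y, z axes.
In Python, from station import sensors, eyes, workorder gives the robot as it stands.
- The arm moves only by the shell command python3 -m handwheel 'ROWS'. ROWS is a JSON list of rows, 1 to 8 of them, each of 7 numbers: the opening from 0.0 (shut) to 1.0 (fully open), then dx, dy, dz in m, then a rotation vector rx, ry, rz in degrees; each row is the pose to reach, as a shift and turn from the pose commanded when the command began, along the tool's axes at that moment; what a row does not reach only later rows make up. A row lasts 1/10 s, in which the tool goes at most 0.05 m and 8.59 degrees, less where a joint would pass 70% of its speed; a pose out of reach is approached as far as the arm can. The fingers move at their own pace and stop on an object; the grip force is fixed at half the most. Time passes only in rows, so rows that do not move let the fingers close. It prints the time, the measured TCP pose, the force, the opening and the grip force at its end.
- sensors.sense(): the state, without advancing time (a new reading comes with each control period).
- eyes.capture(name): name is "side" or "top"; returns a dict with "pixels" (384x512x3 uint8, red, green, blue), "z_map" (384x512 float32, m along the optical axis (not along the pixel's ray), 0 where there is no reading), "K" (3x3 intrinsics, pixels), "distortion" ([k1, k2, p1, p2, k3] as OpenCV has them; the pictures are not rectified), "world_from_camera" (4x4, takes a point from camera to world coordinates). Camera axes: x right, y up, looking along -z (the intrinsics and any distortion apply to the point x, -y, -z); pixel columns grow to the right and rows downward; lengths in m; the calibration is good to about 2 mm. A picture is of the moment at which its call begins.
- workorder.finish_job(): hands the job in; it is judged then, once.
The state is a dict: "time_s": time; "joints": joint angles; "joint_velocities": joint speeds; "effort": joint torques, N m; "tcp_pos": TCP position; "ee_rot": TCP orientation; "wrist_force": force on the tool from outside, world axes, zero at the start; "moment": the same for the moment, N m; "gripper_width": opening from 0.0 (shut) to 1.0 (fully open); "gripper_force": force on a finger pad.
Only numpy, scipy, OpenCV 4.12 (cv2) and the standard library are available. Lean on these libraries where they do the work, as an engineer would, in place of code of your own. Each camera call takes 0.05 s, during which the arm holds its last target. There are 200 camera calls.

## Working session

There is one attempt and no reset: what is moved stays moved. The work goes in short steps, Python scripts to look and compute and a shell command to move; the robot and the scene stay as the last step left them, time stands still between calls to the robot, and variables do not carry over. Pictures are saved under pics/ and viewed, at most 10 in all, crops included, and the job is handed in when it is done.

```bash
ls; mkdir -p pics; cat > h.py <<'E'
import numpy as np, cv2
from station import sensors, eyes
def shot(name, fn):
    c=eyes.capture(name); np.savez('pics/'+fn+'.npz',**{k:np.asarray(v) for k,v in c.items()})
    cv2.imwrite('pics/'+fn+'.png',cv2.cvtColor(np.asarray(c['pixels']),cv2.COLOR_RGB2BGR)); return c
def load(fn): return np.load('pics/'+fn+'.npz')
def ray(c,u,v):
    p=cv2.undistortPoints(np.array([[[u,v]]],float),c['K'],c['distortion'])[0,0]
    T=c['world_from_camera']; return T[:3,3], T[:3,:3]@np.array([p[0],-p[1],-1])
def at_z(c,u,v,z):
    o,d=ray(c,u,v); return o+d*(z-o[2])/d[2]
def depth(c,u,v):
    o,d=ray(c,u,v); return o+d*float(c['z_map'][int(round(v)),int(round(u))])
def tri(c1,p1,c2,p2):
    o1,d1=ray(c1,*p1);o2,d2=ray(c2,*p2)
    s=np.linalg.lstsq(np.c_[d1,-d2],o2-o1,rcond=None)[0]
    a=o1+d1*s[0];b=o2+d2*s[1]; return (a+b)/2,np.linalg.norm(a-b)
E
python3 - <<'E'
from h import *
for n in('side','top'):
    c=shot(n,n+'0'); print(n,np.round(c['world_from_camera'],3).tolist(),c['K'].tolist() if hasattr(c['K'],'tolist') else c['K'],c['distortion'])
s=sensors.sense(); print({k:np.round(v,3).tolist() for k,v in s.items()})
E
```

```text
pics
side [[-0.873, 0.36, -0.328, 0.18], [-0.487, -0.633, 0.601, 0.633], [0.009, 0.685, 0.729, 0.884], [0.0, 0.0, 0.0, 1.0]] [[370.6168835343406, 0.0, 261.2483371884581], [0.0, 370.6168835343406, 193.14841158429573], [0.0, 0.0, 1.0]] [-0.08217128  0.          0.          0.          0.        ]
top [[0.031, 0.993, -0.118, 0.369], [-0.999, 0.032, 0.009, -0.003], [0.013, 0.117, 0.993, 1.667], [0.0, 0.0, 0.0, 1.0]] [[482.377756722888, 0.0, 245.67515217138381], [0.0, 482.377756722888, 196.19841657830685], [0.0, 0.0, 1.0]] [0.02720959 0.         0.         0.         0.        ]
{'time_s': 0.1, 'joints': [-54.34, 22.087, 0.389, -0.023, -68.413, -14.817], 'joint_velocities': [0.114, -0.119, 0.176, 0.11, 0.029, -0.038], 'effort': [0.0, -39.169, 18.793, 4.232, 0.013, -0.0], 'tcp_pos': [0.222, -0.584, 0.222], 'ee_rot': [[-0.935, -0.356, -0.001], [-0.356, 0.935, 0.002], [0.0, 0.002, -1.0]], 'wrist_force': [0.19, -0.272, 0.148], 'moment': [-0.012, 0.008, -0.001], 'gripper_force': 0.0, 'gripper_width': 1.002}
```

View pics/side0.png

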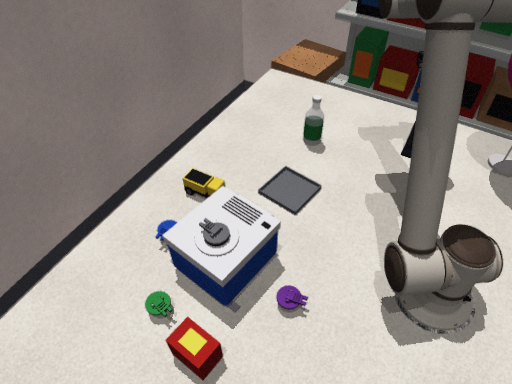

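View pics/top0.png

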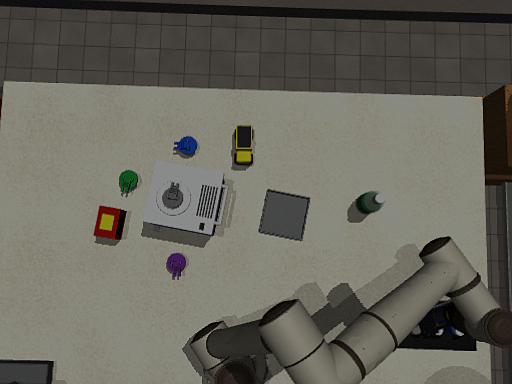

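The machine is at about (187,200) in the top view and (222,240) in the side view. The grey cap is at (173,198) top and (216,233) side, with its tab pointing away from the robot. The tray is at (285,215) top and (290,189) side. I'll enlarge these areas.

```bash
python3 - <<'E'
import cv2,numpy as np
a=cv2.imread('pics/top0.png')[155:245,135:235]; b=cv2.imread('pics/side0.png')[185:305,155:287]
A=cv2.resize(a,None,fx=6,fy=6,interpolation=cv2.INTER_CUBIC);cv2.imwrite('pics/topc.png',A)
B=cv2.resize(b,None,fx=5,fy=5,interpolation=cv2.INTER_CUBIC);cv2.imwrite('pics/sidec.png',B[:600])
E
```

```text
(no output)
```

View pics/topc.png

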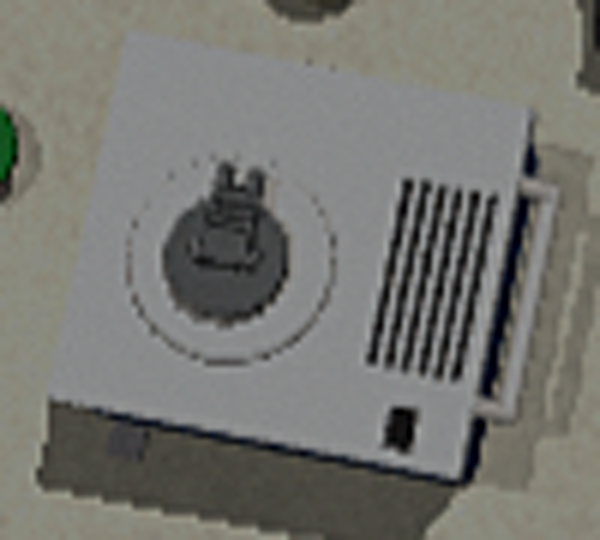

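View pics/sidec.png

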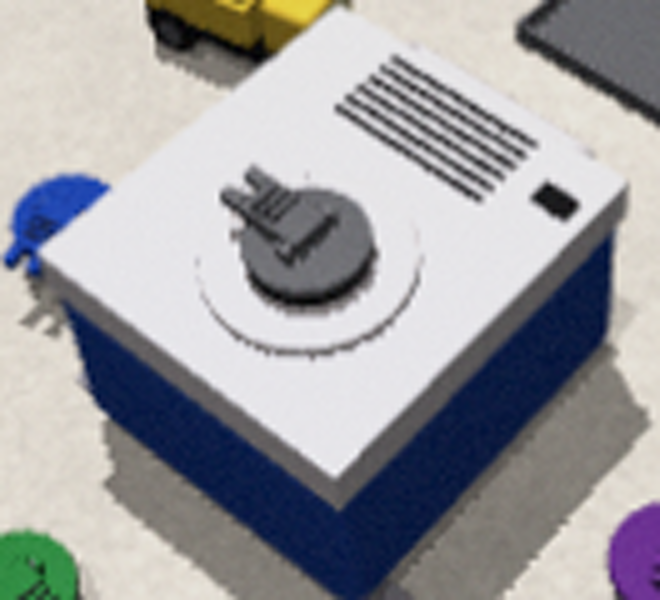

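The top crop gives the deck corners at (130,30), (533,105), (470,480) and (52,400), the disc centre near (226,261), and the tab end near (242,168). In the side crop the same corners are at (42,258), (338,5), (628,185) and (338,480), with the disc near (308,243) and the tab end near (242,178).

```bash
python3 - <<'E'
from h import *
t=load('top0');s=load('side0')
T=lambda p:((p[0]+.5)/6-.5+135,(p[1]+.5)/6-.5+155)
S=lambda p:((p[0]+.5)/5-.5+155,(p[1]+.5)/5-.5+185)
pr={'+x+y':((130,30),(42,258)),'+x-y':((533,105),(338,5)),'-x-y':((470,480),(628,185)),'-x+y':((52,400),(338,480)),
'disc':((226,261),(308,243)),'tabend':((242,168),(242,178)),'boss':((231,258),(308,250))}
for k,(a,b) in pr.items():
    x,e=tri(t,T(a),s,S(b)); print(k,np.round(x,4),'gap',round(e,4),'topdepth',np.round(depth(t,*T(a)),3),'sidedepth',np.round(depth(s,*S(b)),3))
C=[np.array(at_z(t,*T(pr[k][0]),.15)) for k in list(pr)[:4]]; D=[np.array(at_z(s,*S(pr[k][1]),.15)) for k in list(pr)[:4]]
for Q in(C,D):
    m=np.mean(Q,0); ux=Q[0]+Q[1]-Q[2]-Q[3]; y=np.arctan2(ux[1],ux[0]); R=np.array([[np.cos(y),-np.sin(y)],[np.sin(y),np.cos(y)]])
    print('centre',m,'yaw',np.degrees(y),'port',m[:2]+R@[-.01,.03], 'sizes',[np.linalg.norm(Q[i]-Q[i-1]) for i in range(4)])
# tray: dark pixels -> min area rect
for c,roi in((t,(250,180,320,250)),(s,(250,160,330,220))):
    g=c['pixels'].astype(int).max(2); m=np.zeros(g.shape,np.uint8); x0,y0,x1,y1=roi; m[y0:y1,x0:x1]=(g[y0:y1,x0:x1]<100)
    n,l,st,ce=cv2.connectedComponentsWithStats(m); i=1+st[1:,4].argmax(); v,u=np.where(l==i)
    P=np.array([at_z(c,a,b,.01)[:2] for a,b in zip(u,v)],np.float32); print('tray',cv2.minAreaRect(P),ce[i],np.round(depth(c,*ce[i]),3))
E
```

```text
+x+y [0.656  0.2715 0.1433] gap 0.005 topdepth [0.657 0.272 0.15 ] sidedepth [0.65  0.273 0.148]
+x-y [0.6216 0.0555 0.1483] gap 0.0052 topdepth [0.649 0.062 0.001] sidedepth [0.618 0.056 0.15 ]
-x-y [0.4241 0.0827 0.1395] gap 0.0011 topdepth [0.43  0.091 0.001] sidedepth [0.42 0.09 0.15]
-x+y [0.4584 0.3026 0.1448] gap 0.0023 topdepth [0.459 0.3   0.158] sidedepth [0.458 0.301 0.143]
disc [0.5324 0.212  0.1683] gap 0.0016 topdepth [0.531 0.21  0.186] sidedepth [0.528 0.216 0.175]
tabend [0.578  0.2033 0.181 ] gap 0.0054 topdepth [0.584 0.208 0.155] sidedepth [0.593 0.183 0.149]
boss [0.5347 0.2106 0.1596] gap 0.0024 topdepth [0.534 0.208 0.179] sidedepth [0.528 0.217 0.171]
centre [0.54096401 0.17821628 0.15      ] yaw -8.020038665126146 port [0.5352474  0.20931806] sizes [np.float64(0.19993861832240808), np.float64(0.21765558526047313), np.float64(0.20107126641521283), np.float64(0.22247606748325974)]
centre [0.53568073 0.18115003 0.15      ] yaw -9.414199736993654 port [0.53072253 0.21238168] sizes [np.float64(0.19625917905384782), np.float64(0.21995031968760745), np.float64(0.20091259484085297), np.float64(0.21705846780860066)]
tray ((0.5054712891578674, -0.1514057219028473), (0.15574805438518524, 0.156234472990036), 80.44261169433594) [283.88374384 214.78965517] [ 0.506 -0.152  0.001]
tray ((0.5017377138137817, -0.15060295164585114), (0.1593146026134491, 0.15447571873664856), 80.0272216796875) [289.02155172 189.73491379] [ 0.505 -0.153  0.002]
```

```bash
M="python3 -m handwheel"; $M '[[1,-0.27,0.27,-0.06,0,0,0],[1,-0.27,0.27,-0.06,0,0,0],[1,-0.27,0.27,-0.06,0,0,0],[1,-0.27,0.27,-0.06,0,0,0],[1,-0.27,0.27,-0.06,0,0,0],[1,-0.27,0.27,-0.06,0,0,0],[1,-0.27,0.27,-0.06,0,0,0],[1,-0.27,0.27,-0.06,0,0,0]]'
$M '[[1,-0.27,0.27,0,0,0,0],[1,-0.27,0.27,0,0,0,0],[1,-0.27,0.27,0,0,0,0],[1,-0.27,0.27,0,0,0,0],[1,-0.27,0.27,0,0,0,0],[1,-0.27,0.27,0,0,0,0],[1,-0.27,0.27,0,0,0,0],[1,-0.27,0.27,0,0,0,0]]'
$M '[[1,-0.069,0.073,0,0,0,29.6],[1,-0.069,0.073,0,0,0,29.6],[1,-0.069,0.073,0,0,0,29.6],[1,-0.069,0.073,0,0,0,29.6],[1,-0.069,0.073,0,0,0,29.6]]'
python3 -c "
from h import *
s=sensors.sense(); print({k:np.round(s[k],4).tolist() for k in('joints','tcp_pos','ee_rot','wrist_force','time_s')})"
```

```text
time_s: 0.9
tcp_pos: [0.3791, -0.2333, 0.283]
ee_rot: [[-0.934, -0.357, 0.001], [-0.357, 0.934, 0.0], [-0.001, -0.0, -1.0]]
wrist_force: [1.0, -0.4, 1.2]
gripper_width: 1.003
gripper_force: 0.0
time_s: 1.7
tcp_pos: [0.5355, 0.1158, 0.2818]
ee_rot: [[-0.934, -0.358, -0.001], [-0.358, 0.934, -0.0], [0.001, 0.0, -1.0]]
wrist_force: [-0.1, -0.6, 0.7]
gripper_width: 0.998
gripper_force: 0.0
time_s: 2.2
tcp_pos: [0.5732, 0.2059, 0.2815]
ee_rot: [[-0.988, 0.151, -0.002], [0.151, 0.988, -0.001], [0.001, -0.001, -1.0]]
wrist_force: [0.3, 0.7, -0.0]
gripper_width: 1.0
gripper_force: 0.0
{'joints': [34.9649, 18.6407, 3.8276, -0.0133, -75.2914, -133.6692], 'tcp_pos': [0.5732, 0.2059, 0.2815], 'ee_rot': [[-0.9885, 0.1514, -0.0016], [0.1514, 0.9885, -0.0009], [0.0015, -0.0011, -1.0]], 'wrist_force': [0.3168, 0.724, -0.0391], 'time_s': 2.2}
```

```bash
M="python3 -m handwheel"; $M '[[0.5,0,0.001,0.05,0,0,0],[0.5,0,0.001,0.09,0,0,0],[0.5,0,0.001,0.09,0,0,0],[0.5,0,0.001,0.09,0,0,0]]'
python3 - <<'E'
from h import *
for n,r in(('side',(195,215,255,265)),('top',(150,170,200,220))):
    c=shot(n,n+'1')
    x0,y0,x1,y1=r; a=cv2.imread('pics/%s1.png'%n)[y0:y1,x0:x1]; cv2.imwrite('pics/%s1c.png'%n,cv2.resize(a,(400*(x1-x0)//50,400),interpolation=cv2.INTER_CUBIC))
a=cv2.imread('pics/side1c.png');b=cv2.imread('pics/top1c.png');cv2.imwrite('pics/both1.png',cv2.resize(np.hstack([a,b]),(800,364)))
E
```

```text
time_s: 2.6
tcp_pos: [0.5741, 0.2061, 0.1933]
ee_rot: [[-0.989, 0.151, 0.0], [0.151, 0.989, -0.001], [-0.001, -0.001, -1.0]]
wrist_force: [0.5, 0.7, 1.9]
gripper_width: 0.725
gripper_force: 0.0
```

View pics/both1.png

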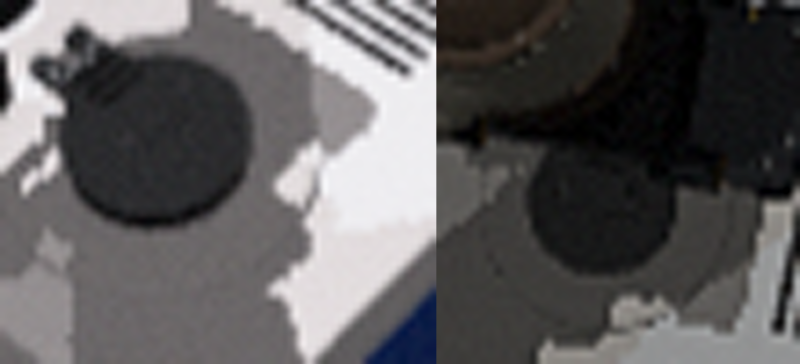

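The view is mostly in the gripper's shadow. The disc is visible and undisturbed at (155,140) in the side half, and the tab end is at (70,60). I'll go down gradually and check by force.

```bash
M="python3 -m handwheel"; $M '[[0.5,0,-0.001,0,0,0,0],[0.5,0,-0.001,0.01,0,0,0],[0.5,0,-0.001,0.02,0,0,0],[0.5,0,-0.001,0.03,0,0,0],[0.4,0,-0.001,0.03,0,0,0],[0.4,0,-0.001,0.03,0,0,0]]'; $M '[[0.34,0,0,0,0,0,0],[0.31,0,0,0,0,0,0],[0.31,0,0,0,0,0,0]]'
```

```text
time_s: 3.3
tcp_pos: [0.5733, 0.2054, 0.162]
ee_rot: [[-0.988, 0.152, -0.001], [0.152, 0.988, -0.001], [0.001, -0.001, -1.0]]
wrist_force: [-0.1, 0.4, 0.0]
gripper_width: 0.425
gripper_force: 0.0
time_s: 3.6
tcp_pos: [0.5736, 0.2056, 0.1629]
ee_rot: [[-0.988, 0.152, 0.001], [0.152, 0.988, 0.0], [-0.001, 0.0, -1.0]]
wrist_force: [-0.7, 0.2, -0.1]
gripper_width: 0.321
gripper_force: 0.0
```

```bash
python3 - <<'E'
from h import *
c=shot('side','side2'); a=c['pixels'][200:275,180:280]; cv2.imwrite('pics/side2c.png',cv2.cvtColor(cv2.resize(np.clip(a.astype(float)*1.6,0,255).astype(np.uint8),None,fx=8,fy=8,interpolation=cv2.INTER_CUBIC),cv2.COLOR_RGB2BGR))
E
```

```text
(no output)
```

View pics/side2c.png

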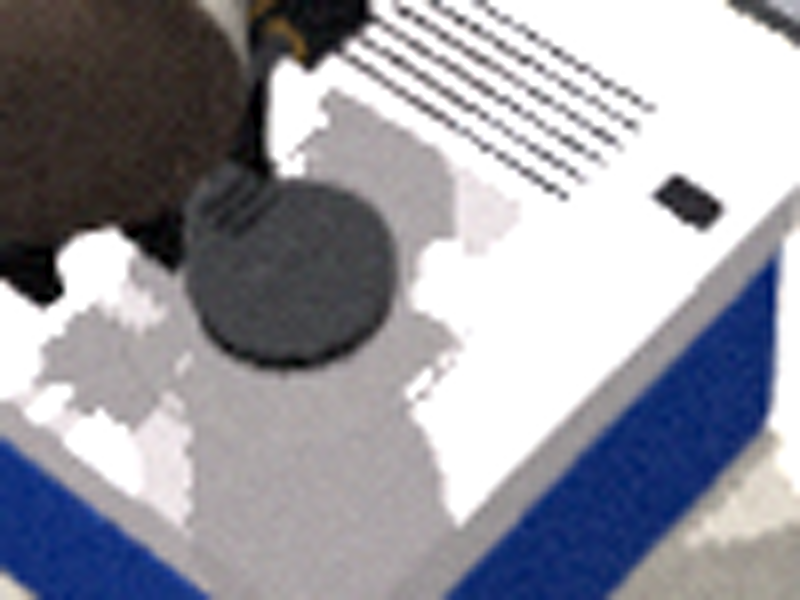

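The fingers straddle the tab, with the far finger at (255,120) and the near one at (165,220). There was no contact at 28 mm opening, so they are centred. I'll close now.

```bash
M="python3 -m handwheel"; $M '[[0.28,0,0,0,0,0,0],[0.27,0,0,0,0,0,0],[0.25,0,0,0,0,0,0]]'; $M '[[0,0,0,0,0,0,0],[0,0,0,0,0,0,0]]'
```

```text
time_s: 3.95
tcp_pos: [0.5735, 0.2057, 0.1627]
ee_rot: [[-0.988, 0.152, 0.0], [0.152, 0.988, 0.0], [-0.0, 0.0, -1.0]]
wrist_force: [1.1, 0.3, 0.3]
gripper_width: 0.27
gripper_force: 30.0
time_s: 4.15
tcp_pos: [0.5735, 0.2057, 0.1627]
ee_rot: [[-0.988, 0.152, 0.0], [0.152, 0.988, 0.0], [-0.0, 0.0, -1.0]]
wrist_force: [0.4, 0.4, 0.4]
gripper_width: 0.267
gripper_force: 30.0
```

```bash
M="python3 -m handwheel"; $M '[[0,0.0002,0,-0.0035,0,0,0],[0,0.0006,0,-0.007,0,0,0],[0,0.0006,0,-0.007,0,0,0]]'; $M '[[0,0.0008,0,-0.0035,0,0,0],[0,0.0018,0,-0.0067,0,0,0],[0,0.0018,0,-0.0067,0,0,0]]'
```

```text
time_s: 4.45
tcp_pos: [0.5727, 0.2057, 0.1688]
ee_rot: [[-0.988, 0.153, -0.001], [0.153, 0.988, 0.0], [0.001, 0.0, -1.0]]
wrist_force: [2.3, 1.1, -5.9]
gripper_width: 0.269
gripper_force: 30.8
time_s: 4.75
tcp_pos: [0.5706, 0.206, 0.1766]
ee_rot: [[-0.988, 0.152, -0.001], [0.152, 0.988, 0.0], [0.001, 0.0, -1.0]]
wrist_force: [-0.1, 2.4, -5.9]
gripper_width: 0.27
gripper_force: 30.0
```

```bash
M="python3 -m handwheel"; $M '[[0,0.003,0,-0.0063,0,0,0],[0,0.007,0,-0.012,0,0,0],[0,0.007,0,-0.012,0,0,0]]'; $M '[[0,0.0049,0,-0.0049,0,0,0],[0,0.0106,0,-0.0089,0,0,0],[0,0.0106,0,-0.0089,0,0,0]]'
```

```text
time_s: 5.05
tcp_pos: [0.5634, 0.2072, 0.1892]
ee_rot: [[-0.988, 0.152, 0.0], [0.152, 0.988, 0.001], [0.0, 0.001, -1.0]]
wrist_force: [0.6, 1.3, -5.4]
gripper_width: 0.273
gripper_force: 30.0
time_s: 5.35
tcp_pos: [0.5534, 0.2087, 0.1982]
ee_rot: [[-0.988, 0.152, 0.001], [0.152, 0.988, 0.001], [-0.001, 0.001, -1.0]]
wrist_force: [2.7, 2.4, -4.4]
gripper_width: 0.269
gripper_force: 30.0
```

```bash
M="python3 -m handwheel"; $M '[[0,0.0063,0,-0.003,0,0,0],[0,0.0131,0,-0.0048,0,0,0],[0,0.0131,0,-0.0048,0,0,0]]'; $M '[[0,0.007,0,-0.0006,0,0,0],[0,0.007,0,-0.0006,0,0,0]]'
python3 - <<'E'
from h import *
for n in ('side','top'): c=shot(n,n+'3')
E
```

```text
time_s: 5.65
tcp_pos: [0.5415, 0.2106, 0.2035]
ee_rot: [[-0.988, 0.151, 0.003], [0.151, 0.988, 0.001], [-0.003, 0.001, -1.0]]
wrist_force: [3.8, -0.5, -3.5]
gripper_width: 0.27
gripper_force: 30.0
time_s: 5.85
tcp_pos: [0.5353, 0.2116, 0.2046]
ee_rot: [[-0.988, 0.151, 0.005], [0.151, 0.988, 0.001], [-0.004, 0.001, -1.0]]
wrist_force: [4.8, -0.7, -1.5]
gripper_width: 0.272
gripper_force: 30.0
```

```bash
M="python3 -m handwheel"; $M '[[0.5,0,0,0,0,0,0],[0.5,0,0,0,0,0,0],[0.5,0,0,0,0,0,0],[0.5,0,0,-0.06,0,0,0],[0.5,0,0,-0.1,0,0,0],[0.5,0,0,-0.1,0,0,0]]'; $M '[[0.5,0.1,0,0,0,0,0],[0.5,0.1,0,0,0,0,0],[0.5,0.1,0,0,0,0,0]]'
python3 - <<'E'
from h import *
c=shot('side','side4');d=shot('top','top4')
f=lambda c,r:cv2.resize(np.clip(c['pixels'][r[1]:r[3],r[0]:r[2]].astype(float)*1.5,0,255).astype(np.uint8),(400,400),interpolation=cv2.INTER_CUBIC)
cv2.imwrite('pics/both4.png',cv2.cvtColor(np.hstack([f(c,(180,195,240,255)),f(d,(145,165,195,215))]),cv2.COLOR_RGB2BGR))
E
```

```text
time_s: 6.55
tcp_pos: [0.5366, 0.2126, 0.3107]
ee_rot: [[-0.988, 0.151, 0.013], [0.151, 0.988, 0.006], [-0.012, 0.008, -1.0]]
wrist_force: [0.3, 0.1, 0.0]
gripper_width: 0.498
gripper_force: 0.0
time_s: 6.85
tcp_pos: [0.4302, 0.2261, 0.3027]
ee_rot: [[-0.989, 0.149, -0.002], [0.149, 0.989, -0.0], [0.002, -0.0, -1.0]]
wrist_force: [1.1, -1.1, 0.5]
gripper_width: 0.5
gripper_force: 0.0
```

View pics/both4.png

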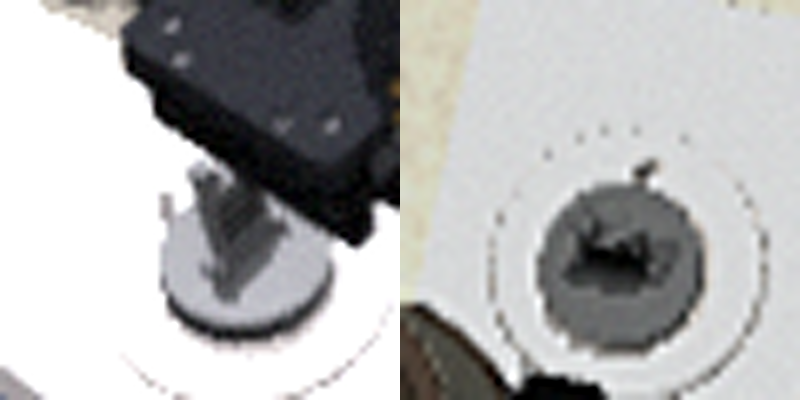

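The tab stands up in both halves: base (230,290) to top (210,180) in the side view, and over the disc centre (620,262) in the top view. Next I'll refine the axis position.

```bash
python3 - <<'E'
from h import *
t=load('top4');s=load('side4')
T=lambda u,v:((u-400+.5)/8-.5+145,(v+.5)/8-.5+165)
S=lambda u,v:((u+.5)/6.667-.5+180,(v+.5)/6.667-.5+195)
print('disc top',at_z(t,*T(620,268),.1715),'ring',at_z(t,*T(629,266),.156),'side disc',at_z(s,*S(247,255),.1715))
q=sensors.sense();print(q['joints'])
E
```

```text
disc top [0.53283852 0.21254718 0.1715    ] ring [0.53544339 0.21128802 0.156     ] side disc [0.52982362 0.21220639 0.1715    ]
[ 4.66523141e+01  5.72010346e+00 -9.83955263e+00 -1.09771356e-03
 -7.44023937e+01 -1.45291326e+02]
```

```bash
M="python3 -m handwheel"; $M '[[0.5,0,0,0,0,0,-60],[0.5,0,0,0,0,0,-60],[0.5,0,0,0,0,0,-60],[0.5,0,0,0,0,0,-60],[0.5,0,0,0,0,0,-60],[0.5,0,0,0,0,0,-60],[0.5,0,0,0,0,0,-60],[0.5,0,0,0,0,0,-60]]'; $M '[[0.5,0,0,0,0,0,-30],[0.5,0,0,0,0,0,-30],[0.5,0,0,0,0,0,-30],[0.5,0,0,0,0,0,-30],[0.5,0,0,0,0,0,-30]]'; python3 - <<'E'
from h import *
q=sensors.sense();R=np.array(q['ee_rot']);print(np.round(q['joints'],1),R.T@(np.array([.534,.2116,.26])-q['tcp_pos']),q['tcp_pos'],np.degrees(np.arctan2(R[1,1],R[0,1])))
E
```

```text
time_s: 7.75
tcp_pos: [0.4358, 0.2267, 0.3021]
ee_rot: [[-0.627, -0.779, -0.001], [-0.779, 0.627, -0.001], [0.001, 0.0, -1.0]]
wrist_force: [0.0, 0.8, 0.1]
gripper_width: 0.496
gripper_force: 0.0
time_s: 8.25
tcp_pos: [0.4355, 0.2268, 0.3023]
ee_rot: [[-0.156, -0.988, -0.0], [-0.988, 0.156, -0.0], [0.0, 0.0, -1.0]]
wrist_force: [-0.4, -0.4, -0.6]
gripper_width: 0.5
gripper_force: 0.0
[ 46.5   5.9  -9.7  -0.  -74.4 -55.5] [-0.00040931 -0.09971522  0.04224237] [0.43546152 0.22676958 0.30228194] 171.02483525171604
```

```bash
M="python3 -m handwheel"; $M '[[0.5,-0.0004,-0.05,0.021,0,0,0.3],[0.5,-0.0004,-0.0997,0.042,0,0,0.3],[0.5,-0.0004,-0.0997,0.042,0,0,0.3],[0.5,-0.0004,-0.0997,0.042,0,0,0.3]]'; $M '[[0.5,0,0,0.035,0,0,0],[0.5,0,0,0.07,0,0,0],[0.5,0,0,0.07,0,0,0],[0.5,0,0,0.07,0,0,0]]' ; $M '[[0.25,0,0,0,0,0,0],[0.25,0,0,0,0,0,0],[0.25,0,0,0,0,0,0],[0.25,0,0,0,0,0,0]]'
```

```text
time_s: 8.65
tcp_pos: [0.5344, 0.2112, 0.2584]
ee_rot: [[-0.163, -0.987, -0.003], [-0.987, 0.163, -0.002], [0.003, 0.003, -1.0]]
wrist_force: [0.0, 0.1, 0.6]
gripper_width: 0.497
gripper_force: 0.0
time_s: 9.05
tcp_pos: [0.5336, 0.2124, 0.1922]
ee_rot: [[-0.157, -0.988, 0.002], [-0.988, 0.157, 0.0], [-0.0, -0.002, -1.0]]
wrist_force: [0.6, -0.3, 0.9]
gripper_width: 0.507
gripper_force: 0.0
time_s: 9.45
tcp_pos: [0.5338, 0.2123, 0.1914]
ee_rot: [[-0.157, -0.988, 0.001], [-0.988, 0.157, 0.001], [-0.001, -0.001, -1.0]]
wrist_force: [0.7, -0.4, -0.5]
gripper_width: 0.278
gripper_force: 0.0
```

```bash
M="python3 -m handwheel"; $M '[[0.2,0,0,0,0,0,0],[0.2,0,0,0,0,0,0]]';  $M '[[0.15,0,0,0,0,0,0],[0.15,0,0,0,0,0,0]]'; python3 - <<'E'
from h import *
q=sensors.sense();print(q['moment'])
c=shot('side','side5')
E
```

```text
time_s: 9.65
tcp_pos: [0.534, 0.2121, 0.1909]
ee_rot: [[-0.157, -0.988, 0.001], [-0.988, 0.157, 0.0], [-0.0, -0.001, -1.0]]
wrist_force: [0.8, 0.2, 0.5]
gripper_width: 0.215
gripper_force: 0.3
time_s: 9.85
tcp_pos: [0.5337, 0.2121, 0.1906]
ee_rot: [[-0.157, -0.988, 0.0], [-0.988, 0.157, 0.0], [-0.0, -0.0, -1.0]]
wrist_force: [1.5, -0.5, 0.9]
gripper_width: 0.16
gripper_force: 0.3
[ 0.00416071 -0.09068924  0.06301247]
```

```bash
M="python3 -m handwheel"; $M '[[0.1,0,0,0,0,0,0],[0.1,0,0,0,0,0,0],[0,0,0,0,0,0,0],[0,0,0,0,0,0,0]]'; python3 -c "
from h import *
q=sensors.sense();print(q['moment'],q['wrist_force'],q['tcp_pos'])"
```

```text
time_s: 10.3
tcp_pos: [0.5332, 0.2121, 0.1904]
ee_rot: [[-0.157, -0.988, -0.001], [-0.988, 0.157, -0.0], [0.0, 0.001, -1.0]]
wrist_force: [-1.9, 0.9, 0.3]
gripper_width: 0.103
gripper_force: 30.0
[ 0.16653505  0.39328933 -0.00695134] [-1.90898708  0.89920693  0.26002385] [0.53316641 0.21206704 0.19041082]
```

```bash
M="python3 -m handwheel"; $M '[[0,0,0,0.002,0,0,0],[0,0,0,0.002,0,0,0]]';$M '[[0,0,0,0.001,0,0,0],[0,0,0,0.001,0,0,0]]' ;$M '[[0,0,0,0.001,0,0,0],[0,0,0,0.001,0,0,0]]'
```

```text
time_s: 10.5
tcp_pos: [0.5334, 0.2121, 0.1894]
ee_rot: [[-0.157, -0.988, 0.0], [-0.988, 0.157, -0.0], [0.0, -0.0, -1.0]]
wrist_force: [-3.4, 1.3, 5.0]
gripper_width: 0.104
gripper_force: 30.0
time_s: 10.7
tcp_pos: [0.5334, 0.2121, 0.1887]
ee_rot: [[-0.157, -0.988, 0.0], [-0.988, 0.157, -0.0], [-0.0, -0.0, -1.0]]
wrist_force: [-3.1, 0.4, 6.9]
gripper_width: 0.103
gripper_force: 30.0
time_s: 10.9
tcp_pos: [0.5334, 0.2121, 0.188]
ee_rot: [[-0.157, -0.988, 0.001], [-0.988, 0.157, 0.0], [-0.0, -0.001, -1.0]]
wrist_force: [-4.0, 0.4, 8.3]
gripper_width: 0.105
gripper_force: 30.0
```

```bash
M="python3 -m handwheel"; $M '[[0,0,0.0015,0.0005,0,0,0],[0,0,0.0015,0.0005,0,0,0]]';$M '[[0,0,0,0.0007,0,0,0],[0,0,0,0.0007,0,0,0]]'; python3 -c "
from h import *
q=sensors.sense();print(q['moment'],q['wrist_force'],q['tcp_pos'])"
```

```text
time_s: 11.1
tcp_pos: [0.5331, 0.2122, 0.1882]
ee_rot: [[-0.157, -0.988, 0.003], [-0.988, 0.157, 0.0], [-0.001, -0.003, -1.0]]
wrist_force: [-0.5, -1.3, 8.7]
gripper_width: 0.1
gripper_force: 30.0
time_s: 11.3
tcp_pos: [0.5331, 0.2122, 0.1875]
ee_rot: [[-0.157, -0.988, 0.003], [-0.988, 0.157, 0.0], [-0.001, -0.003, -1.0]]
wrist_force: [-2.4, -0.2, 8.2]
gripper_width: 0.1
gripper_force: 30.0
[-0.35753921  0.53851788 -0.02464295] [-2.38396554 -0.22961992  8.22982128] [0.53312852 0.21217552 0.18750098]
```

```bash
M="python3 -m handwheel"; $M '[[0,0,0.0005,0.0007,0,0,0],[0,0,0.0005,0.0007,0,0,0],[0,0,0.0005,0.0007,0,0,0]]';$M '[[0,0,0,0.0007,0,0,0],[0,0,0,0.0007,0,0,0],[0,0,0,0.0007,0,0,0]]'
```

```text
time_s: 11.6
tcp_pos: [0.5331, 0.2122, 0.1872]
ee_rot: [[-0.157, -0.988, 0.004], [-0.988, 0.157, 0.0], [-0.001, -0.004, -1.0]]
wrist_force: [-0.8, -1.7, 8.5]
gripper_width: 0.1
gripper_force: 30.0
time_s: 11.9
tcp_pos: [0.5331, 0.2122, 0.1871]
ee_rot: [[-0.156, -0.988, 0.005], [-0.988, 0.156, 0.0], [-0.001, -0.005, -1.0]]
wrist_force: [-2.0, -1.5, 11.1]
gripper_width: 0.1
gripper_force: 30.0
```

```bash
M="python3 -m handwheel"; $M '[[0,0,0,0.0002,0,0,0]]'; $M '[[0,0,0,0,0,0,-3],[0,0,0,0,0,0,-5],[0,0,0,0,0,0,-5]]'; python3 -c "
from h import *
q=sensors.sense();print(q['moment'],q['wrist_force'],q['tcp_pos'])"
```

```text
time_s: 12.0
tcp_pos: [0.5332, 0.2122, 0.1871]
ee_rot: [[-0.156, -0.988, 0.005], [-0.988, 0.156, 0.0], [-0.001, -0.005, -1.0]]
wrist_force: [-1.9, -1.9, 12.1]
gripper_width: 0.102
gripper_force: 30.0
time_s: 12.3
tcp_pos: [0.5335, 0.2127, 0.1871]
ee_rot: [[-0.069, -0.998, 0.006], [-0.998, 0.069, 0.001], [-0.002, -0.006, -1.0]]
wrist_force: [-1.4, -0.7, 9.6]
gripper_width: 0.1
gripper_force: 30.0
[-0.29693857  0.43379861 -0.06710563] [-1.41215348 -0.66673687  9.60381244] [0.53349741 0.21265499 0.18706952]
```

```bash
M="python3 -m handwheel"; $M '[[0,0,0,0.0003,0,0,-6],[0,0,0,0.0003,0,0,-10],[0,0,0,0.0003,0,0,-10]]'; python3 -c "
from h import *
q=sensors.sense();print(q['moment'])"; $M '[[0,0,0,0,0,0,-6],[0,0,0,0,0,0,-12],[0,0,0,0,0,0,-12]]'; python3 -c "
from h import *
q=sensors.sense();print(q['moment'])"
```

```text
time_s: 12.6
tcp_pos: [0.5339, 0.213, 0.1871]
ee_rot: [[0.106, -0.994, 0.007], [-0.994, -0.106, 0.002], [-0.001, -0.007, -1.0]]
wrist_force: [-0.5, -1.1, 11.2]
gripper_width: 0.101
gripper_force: 30.0
[-0.1015211   0.34165691 -0.04213852]
time_s: 12.9
tcp_pos: [0.5341, 0.2133, 0.1871]
ee_rot: [[0.311, -0.95, 0.007], [-0.95, -0.311, 0.003], [-0.0, -0.008, -1.0]]
wrist_force: [-0.3, -1.0, 11.5]
gripper_width: 0.1
gripper_force: 30.0
[0.00438796 0.29529929 0.11625611]
```

```bash
M="python3 -m handwheel"; $M '[[0,0,0,0,0,0,-7],[0,0,0,0,0,0,-14],[0,0,0,-0.002,0,0,-21],[0,0,0,-0.004,0,0,-28],[0,0,0,-0.004,0,0,-28]]'; $M '[[0,0,0,-0.001,0,0,-8],[0,0,0,-0.001,0,0,-16],[0,0,0,-0.001,0,0,-24],[0,0,0,-0.001,0,0,-32],[0,0,0,-0.001,0,0,-40],[0,0,0,-0.001,0,0,-43],[0,0,0,-0.001,0,0,-43]]'; python3 -c "
from h import *
q=sensors.sense();R=q['ee_rot'];print(q['moment'],np.degrees(np.arctan2(R[1][1],R[0][1])))"
```

```text
time_s: 13.4
tcp_pos: [0.5333, 0.2132, 0.1893]
ee_rot: [[0.719, -0.695, 0.005], [-0.695, -0.719, 0.002], [0.002, -0.005, -1.0]]
wrist_force: [1.1, -0.1, 5.4]
gripper_width: 0.101
gripper_force: 30.0
time_s: 14.1
tcp_pos: [0.533, 0.2128, 0.1897]
ee_rot: [[1.0, -0.02, 0.004], [-0.02, -1.0, 0.001], [0.004, -0.001, -1.0]]
wrist_force: [1.6, 0.6, 5.5]
gripper_width: 0.099
gripper_force: 30.0
[ 0.10567638 -0.16391737  0.01905603] -91.1470876576073
```

```bash
M="python3 -m handwheel"; $M '[[0,0,0,-0.003,0,0,0],[0,0,0,-0.006,0,0,0],[0,0,0,-0.006,0,0,0]]'; $M '[[0,0,0,-0.003,0,0,0],[0,0,0,-0.006,0,0,0],[0,0,0,-0.006,0,0,0]]'
```

```text
time_s: 14.4
tcp_pos: [0.5325, 0.2124, 0.1947]
ee_rot: [[1.0, -0.019, 0.002], [-0.019, -1.0, 0.0], [0.002, -0.0, -1.0]]
wrist_force: [5.1, -0.9, 2.0]
gripper_width: 0.104
gripper_force: 30.0
time_s: 14.7
tcp_pos: [0.532, 0.2122, 0.1999]
ee_rot: [[1.0, -0.019, 0.0], [-0.019, -1.0, -0.0], [0.0, 0.0, -1.0]]
wrist_force: [4.7, -0.3, -0.4]
gripper_width: 0.101
gripper_force: 30.0
```

```bash
M="python3 -m handwheel"; $M '[[0,0.001,0,-0.005,0,0,0],[0,0.001,0,-0.012,0,0,0],[0,0.001,0,-0.012,0,0,0]]'; $M '[[0,0,0,-0.01,0,0,0],[0,0,0,-0.03,0,0,0],[0,0,0,-0.06,0,0,0],[0,0,0,-0.08,0,0,0],[0,0,0,-0.08,0,0,0]]'; python3 -c "
from h import *
shot('side','side6');shot('top','top6')
q=sensors.sense();R=np.array(q['ee_rot']);print(R.T@(np.array([.504,-.151,q['tcp_pos'][2]])-q['tcp_pos']),q['moment'])
a=load('side6')['pixels'][150:290,150:340]; cv2.imwrite('pics/side6c.png',cv2.cvtColor(cv2.resize(a,None,fx=4,fy=4),cv2.COLOR_RGB2BGR))"
```

```text
time_s: 15.0
tcp_pos: [0.5315, 0.212, 0.2127]
ee_rot: [[1.0, -0.019, -0.003], [-0.019, -1.0, -0.001], [-0.003, 0.001, -1.0]]
wrist_force: [0.1, -0.3, -1.4]
gripper_width: 0.102
gripper_force: 30.0
time_s: 15.5
tcp_pos: [0.5333, 0.2129, 0.2962]
ee_rot: [[1.0, -0.018, 0.005], [-0.018, -1.0, 0.003], [0.005, -0.003, -1.0]]
wrist_force: [0.2, -0.3, -1.6]
gripper_width: 0.101
gripper_force: 30.0
[-2.08586366e-02  3.63695647e-01 -2.37277746e-05] [-0.08332311  0.18027275 -0.03304566]
```

View pics/side6c.png

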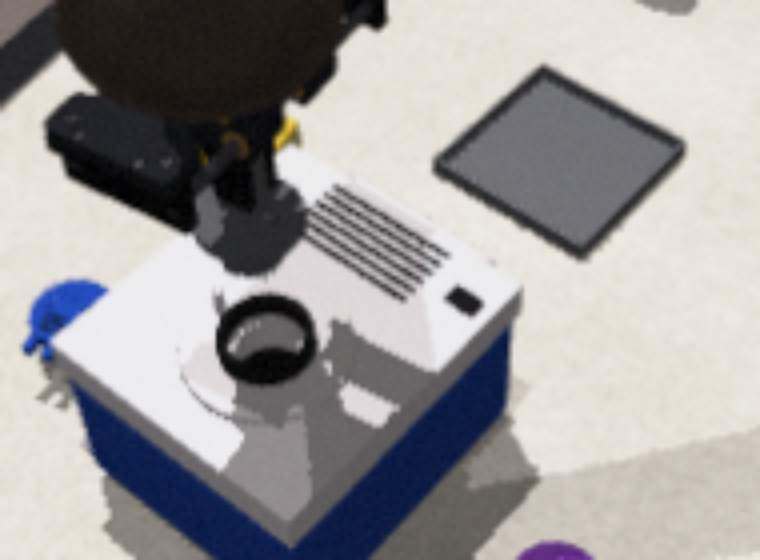

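The cap hangs level at (250,230) above the open port at (265,340), and the tray is clear. Now I'll carry it over.

```bash
M="python3 -m handwheel"; $M '[[0,-0.002,0.03,0,0,0,0],[0,-0.005,0.08,0,0,0,0],[0,-0.008,0.13,0,0,0,0],[0,-0.01,0.18,0,0,0,0],[0,-0.013,0.23,0,0,0,0],[0,-0.016,0.28,0,0,0,0],[0,-0.019,0.33,0,0,0,0],[0,-0.021,0.364,0,0,0,0]]'; $M '[[0,0,0,0.03,0,0,0],[0,0,0,0.07,0,0,0],[0,0,0,0.12,0,0,0],[0,0,0,0.16,0,0,0],[0,0,0,0.18,0,0,0],[0,0,0,0.19,0,0,0],[0,0,0,0.19,0,0,0]]'
python3 - <<'E'
from h import *
c=shot('side','side7');d=shot('top','top7')
f=lambda c,r:cv2.resize(np.clip(c['pixels'][r[1]:r[3],r[0]:r[2]].astype(float)*1.4,0,255).astype(np.uint8),(400,400),interpolation=cv2.INTER_CUBIC)
cv2.imwrite('pics/both7.png',cv2.cvtColor(np.hstack([f(c,(245,140,325,220)),f(d,(245,175,325,255))]),cv2.COLOR_RGB2BGR))
E
```

```text
time_s: 16.4
tcp_pos: [0.5028, -0.1535, 0.2904]
ee_rot: [[1.0, -0.02, -0.005], [-0.02, -1.0, 0.001], [-0.005, -0.0, -1.0]]
wrist_force: [0.1, -0.0, -0.8]
gripper_width: 0.104
gripper_force: 30.0
time_s: 17.1
tcp_pos: [0.5032, -0.1511, 0.1004]
ee_rot: [[1.0, -0.019, -0.005], [-0.019, -1.0, 0.0], [-0.005, -0.0, -1.0]]
wrist_force: [-0.5, 0.3, -0.9]
gripper_width: 0.1
gripper_force: 30.0
```

View pics/both7.png

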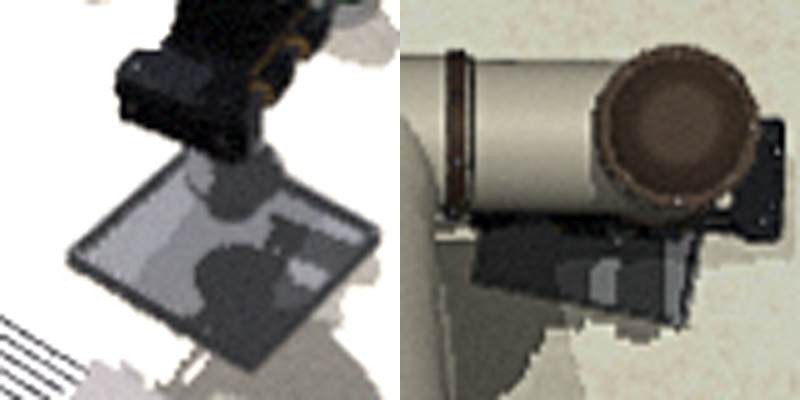

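The cap is over the tray's middle, with the disc at (235,180) in the side half and its shadow at (240,285). I'll lower it slowly until it touches.

```bash
M="python3 -m handwheel"; $M '[[0,0,0,0.012,0,0,0],[0,0,0,0.024,0,0,0],[0,0,0,0.032,0,0,0],[0,0,0,0.036,0,0,0],[0,0,0,0.036,0,0,0]]'; $M '[[0,0,0,0.0015,0,0,0],[0,0,0,0.003,0,0,0],[0,0,0,0.003,0,0,0]]';  $M '[[0,0,0,0.001,0,0,0],[0,0,0,0.002,0,0,0],[0,0,0,0.002,0,0,0]]'
```

```text
time_s: 17.7
tcp_pos: [0.5044, -0.1512, 0.0656]
ee_rot: [[1.0, -0.018, -0.002], [-0.018, -1.0, -0.0], [-0.002, 0.0, -1.0]]
wrist_force: [-0.6, 0.3, -1.1]
gripper_width: 0.1
gripper_force: 30.0
time_s: 18.0
tcp_pos: [0.5049, -0.1512, 0.0635]
ee_rot: [[1.0, -0.018, 0.0], [-0.018, -1.0, 0.0], [0.0, -0.0, -1.0]]
wrist_force: [-0.0, 0.0, -0.8]
gripper_width: 0.105
gripper_force: 30.0
time_s: 18.3
tcp_pos: [0.5048, -0.1512, 0.0614]
ee_rot: [[1.0, -0.018, -0.0], [-0.018, -1.0, 0.0], [-0.0, -0.0, -1.0]]
wrist_force: [-0.3, 0.3, -1.3]
gripper_width: 0.104
gripper_force: 30.0
```

```bash
M="python3 -m handwheel"; for i in 1 2 3; do $M '[[0,0,0,0.0008,0,0,0],[0,0,0,0.0015,0,0,0],[0,0,0,0.0015,0,0,0]]' | grep -E "tcp|wrist"; done
```

```text
tcp_pos: [0.5048, -0.1512, 0.0599]
wrist_force: [-0.2, 0.2, -2.4]
tcp_pos: [0.505, -0.1513, 0.0587]
wrist_force: [-1.1, -0.1, 0.8]
tcp_pos: [0.5052, -0.152, 0.0583]
wrist_force: [-1.9, -3.2, 7.6]
```

```bash
M="python3 -m handwheel"; $M '[[0,0,0,-0.001,0,0,0],[0,0,0,-0.0015,0,0,0],[0,0,0,-0.0015,0,0,0]]' | grep -E "tcp|wrist"; $M '[[0.3,0,0,0,0,0,0],[0.45,0,0,0,0,0,0],[0.45,0,0,0,0,0,0],[0.45,0,0,0,0,0,0],[0.45,0,0,0,0,0,0]]'; $M '[[0.45,0,0,-0.02,0,0,0],[0.45,0,0,-0.06,0,0,0],[0.45,0,0,-0.1,0,0,0],[0.45,0,0,-0.14,0,0,0],[0.45,-0.05,0,-0.18,0,0,0],[0.45,-0.1,0,-0.18,0,0,0],[0.45,-0.12,0,-0.18,0,0,0],[0.45,-0.12,0,-0.18,0,0,0]]'
python3 - <<'E'
from h import *
c=shot('side','side8');d=shot('top','top8')
f=lambda c,r:cv2.resize(np.clip(c['pixels'][r[1]:r[3],r[0]:r[2]].astype(float)*1.4,0,255).astype(np.uint8),(400,400),interpolation=cv2.INTER_CUBIC)
cv2.imwrite('pics/both8.png',cv2.cvtColor(np.hstack([f(c,(250,150,330,230)),f(d,(245,175,325,255))]),cv2.COLOR_RGB2BGR))
E
```

```text
tcp_pos: [0.5051, -0.1511, 0.0584]
wrist_force: [-0.3, 0.3, -0.2]
time_s: 20.0
tcp_pos: [0.5049, -0.1512, 0.0584]
ee_rot: [[1.0, -0.018, -0.0], [-0.018, -1.0, 0.0], [-0.0, -0.0, -1.0]]
wrist_force: [-0.9, 0.1, 0.1]
gripper_width: 0.427
gripper_force: 0.0
time_s: 20.8
tcp_pos: [0.3813, -0.1489, 0.2393]
ee_rot: [[1.0, -0.019, 0.001], [-0.019, -1.0, 0.001], [0.001, -0.001, -1.0]]
wrist_force: [0.0, 0.4, 0.5]
gripper_width: 0.45
gripper_force: 0.0
```

View pics/both8.png

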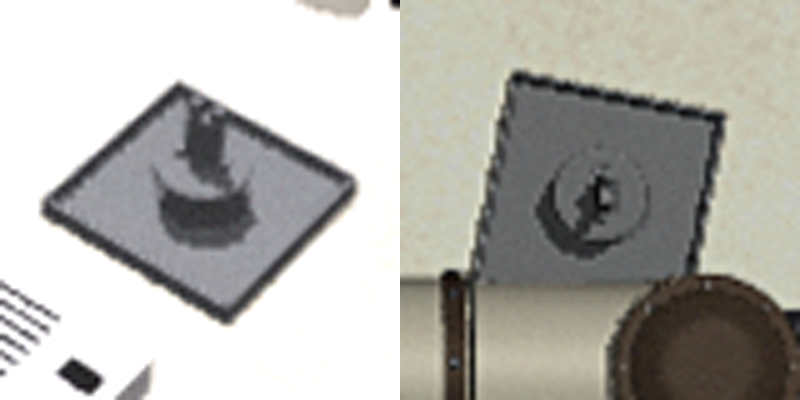

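The cap stands upright with its tab up, centred in the tray at (205,185) in the side half and (600,195) in the top half. The gripper is clear, so I'll hand in.

```bash
python3 -c "
from station import workorder
print(workorder.finish_job())"
```

```text
the job is handed in; nothing more can be done
None
```

The cap is unscrewed, lifted off and standing upright near the middle of the tray. The job was handed in at about 21 s of the 72 s allowed, but the hand-in returned no verdict.

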